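Snap a retaining clip home with vice-held pliers

TASK

The brass retaining clip on the belt-grinder idler is only started in its groove. Stand the idler on the bench in the open jaws of the pliers held in the vice, with the axle close to the fixed jaw and the rounded back of the clip facing the moving jaw, let go of it, and push the red free handle towards the vice until the clip snaps fully home. Then let the handle spring open and leave the idler standing upright between the jaws; do not squeeze the clip with the fingers, and leave the grease tin, hammer and clip tray where they are.

Things in the scene. Friction and masses are not known exactly. Their poses are not given: they have to be found in the camera images.
- idler_mid (a point): Idler: loose, 0.7 kg, stands upright, 155 mm tall. Foot: dark square plate 80 x 80 x 10 mm; aluminium roller, diameter 50 mm, from 14 to 86 mm up; vertical steel axle, diameter 20 mm, brass clip in its groove 100 mm up; threaded end above. Point: on the axle's centre line, 77.5 mm above the underside. x, y along the plate's sides, z up. The clip's rounded back points to +x.
- axle_end (a point): Middle of the bare threaded end of the idler's axle, 131.5 mm above the idler's underside, same axes as idler_mid. The thread is 16 mm in diameter and reaches from 108 to 155 mm up; the idler can be held by it.
- groove (a point): Centre of the axle at the clip's groove, 100 mm above the idler's underside, same axes as idler_mid.
- clip (a joint): Travel of the brass clip (open E-shaped ring, 30 mm across, 2 mm thick, level) onto the axle, m: 0 = only started, the outside of its back 23 mm from the axle's centre line on the idler's +x side; 0.008 = fully home, back 15 mm from it. The jaws need up to 35 N; past half-way it snaps home by itself and stays.
- pliers: Steel pliers lying level, one handle in the vice. Origin: pivot pin, 100 mm above the bench. Jaws point to -y, handles to +y, z up. Flat-faced jaws, 92 to 108 mm above the bench, 18 to 60 mm from the pivot: the fixed one on the -x side (face 15 mm from the origin), the moving one on the +x side. The roller passes under the jaws only if raised less than 5 mm; enter from the open -y end.
- jaw_mouth (a point): Where the axle's centre line belongs in the open jaws: 42 mm from the pivot towards the jaw tips (-y of the pliers), the axle 4 mm clear of the fixed jaw's face; 100 mm above the bench; axes as pliers. The clip's back points to the pliers' +x side (20 degrees off is still good). Much further from the fixed jaw the moving jaw tips the idler before it presses the clip.
- free_handle (a joint): Angle of the red free handle, rad: 0 = open (its spring holds it there), growing as it is pushed towards the vice (clockwise from above, about the pliers' origin). The clip snaps home at about 0.5 to 0.55; then the handle goes on to about 0.6, 0.68 at most. At the pad the spring gives 2 to 4 N; pressing the clip home takes about 15 N.
- handle_pad (a point): Spot on the outer face of the red free handle where it is pushed: 147 mm from the pivot, 26 mm from the handle's tip, 100 mm above the bench; the handle is 15 mm high, 16 mm wide. x points across the handle the way it is pushed, y along it to its tip; the frame turns with the handle about the pliers' pivot.
- vice: Blue and red bench vice bolted to the bench, 106 mm high; origin on the bench below the middle of its clamping line; its jaws run along y, its screw points to -x. Slide and screw below the free handle reach 60 mm up.
- grease_tin: Green grease tin, 66 mm in diameter, 82 mm high, standing; origin at the centre of its underside. Bystander.
- hammer: Hammer lying on the bench, 280 mm long, handle towards its -x. Bystander.
- clip_tray: Open grey tray of spare clips, 110 x 85 x 28 mm; origin at the centre of its underside. Bystander.
- clip_side (a point): Point of the idler 23 mm from the axle's centre line along +x, 100 mm above the idler's underside: where the outside of the clip's rounded back stands while the clip is only started.
Mind the look-alikes: they are no part of the job. Of the things that look like the part that bears idler_mid, the largest one is meant.

How it is judged:
By the outcome, as a careful person would: the job done as asked, in the order asked, and still so for the second after the job is handed in, with the robot touching nothing.
It also fails if it takes over 67 s, if anything falls off the work surface, if the arm or the gripper's body presses on something with over 40 N, if the wrist force passes 120 N, or if a joint passes its speed limit or range.

ROBOT

A 6-joint arm with a two-finger parallel gripper is mounted at the origin on the work surface. World frame = base frame: x ahead of the robot, y to its left, z up, the work surface at z = 0. Lengths are in m, angles in degrees, forces in N, time in s.
With the tool pointing down it reaches from about 0.35 to 0.875 m from the base axis. Payload 4.2 kg.
Tool frame: the origin (TCP) lies at the very end of the fingers, on their centre line; the grasp point (between the pads) lies 19 mm behind it (r.grip_point_offset is the distance from the TCP to the grasp point, in m); z points along the fingers, y is the line along which they close (so a half turn about z gives the same grasp; the last joint's range is limited). The gripper opens to 87 mm and grips with 3 to 60 N. Pads are 19 mm wide; open, the fingers measure 117 mm over their backs; the gripper's body (75 mm by 190 mm) begins 51 mm behind the grasp point.
Start: joints at [88.957, 22.042, 0.453, 0, -68.411, -14.817], TCP at [0.171, 0.601, 0.223] pointing down, gripper open.
Joint ranges: [-179.83, 179.83], [-69.29, 118.12], [-61.27, 80.66], [-181.25, 117.63], [-171.15, -9.14], [-177.46, 177.46]. Speed limits (degrees/s): [159.86, 159.86, 180, 180, 180, 180].

INTERFACE

Orientations are given as a 3x3 rotation matrix whose columns are the frame's x, y, z axes.
In Python, from station import r, cams gives the robot as it stands. The module is installed in compiled form; this text tells all that it offers.
- The arm moves only by the shell command python3 -m handwheel 'ROWS'. ROWS is JSON, a list that holds one entry, the list of rows, each a list of 7 numbers: the turn, a rotation vector about the tool's x, y, z in units of 6 degrees (1.0 is 6 degrees), then the shift along the tool's x, y, z in m, then the finger opening in m, from 0 to 0.087. In form: [[[ax, ay, az, x, y, z, jaw], ...]]. A call has 1 to 12 rows; each row shifts and turns the commanded pose from where the row before left it, along the tool's axes as they then stand; what a row does not reach is not made up. A row lasts 1/10 s, in which the tool goes at most 50 mm and 8.59 degrees, less where a joint would pass 70% of its speed; a pose out of reach is approached as far as the arm can. A call with a gripper value outside its range is refused whole. The fingers move at their own pace and stop on an object; the grip force is fixed at half the most. Time passes only in rows, so rows that do not move let the fingers close. It gives the time, the measured TCP pose, the force, the opening and the grip force at its end, in the units of the state.
- r.sense(): the state, without advancing time (a new reading comes with each control period).
- cams.capture(name): name is "side" or "top"; returns the picture (420x560x3 uint8, red, green, blue); there is no depth.
- cams.get_calibration(name): a dict with "camera_matrix" (3x3 intrinsics, pixels), "rvec" (rotation vector, rad) and "tvec" (3), from world to camera coordinates, as OpenCV has them. Camera axes: x right, y down, z forward; pixel columns grow to the right and rows downward; lengths in m; the calibration is good to about 2 mm. A picture is of the moment at which its call begins. get_calibration takes no time and is no camera call.
- r.finish_job(): hands the job in; it is judged then, once.
The state is a dict: "time_s": time; "joints": joint angles; "joint_velocities": joint speeds; "effort": joint torques, N m; "tcp_pos": TCP position; "ee_rot": TCP orientation; "wrist_force": force on the tool from outside, world axes, zero at the start; "moment": the same for the moment, N m; "gripper_width": opening from 0.0 (shut) to 1.0 (fully open); "gripper_force": force on a finger pad.
Only numpy, scipy, OpenCV 4.12 (cv2) and the standard library are available. Lean on these libraries where they do the work, as an engineer would, in place of code of your own. Each camera call takes 0.05 s, during which the arm holds its last target. There are 200 camera calls.

## Working session

There is one attempt and no reset: what is moved stays moved. The work goes in short steps, Python scripts to look and compute and a shell command to move; the robot and the scene stay as the last step left them, time stands still between calls to the robot, and variables do not carry over. Pictures are saved under pics/ and viewed, at most 10 in all, crops included, and the job is handed in when it is done.

```bash
mkdir -p pics; python3 - <<'E'
from station import r,cams
import cv2,numpy as np
for n in("side","top"):
    im=cams.capture(n); cv2.imwrite(f"pics/{n}0.png",im[:,:,::-1])
    c=cams.get_calibration(n); R=cv2.Rodrigues(np.array(c["rvec"],float))[0]
    print(n,np.round(c["camera_matrix"],1).tolist(),(-R.T@np.array(c["tvec"],float).ravel()).round(3),R.round(3).tolist())
s=r.sense(); print(s["time_s"],s["tcp_pos"],s["ee_rot"],s["gripper_width"])
E
```

```text
side [[437.5, 0.0, 283.7], [0.0, 437.5, 209.2], [0.0, 0.0, 1.0]] [ 0.079 -0.765  0.736] [[0.855, -0.518, -0.0], [-0.305, -0.502, -0.809], [0.419, 0.692, -0.587]]
top [[544.9, 0.0, 281.3], [0.0, 544.9, 208.0], [0.0, 0.0, 1.0]] [0.21  0.007 1.631] [[0.006, -1.0, 0.005], [-0.979, -0.007, -0.204], [0.204, -0.004, -0.979]]
0.1 [0.17062552 0.60070551 0.22157478] [[ 9.61888872e-01 -2.73440292e-01 -4.51549186e-04]
 [-2.73440651e-01 -9.61886978e-01 -1.91082393e-03]
 [ 8.81569719e-05  1.96147218e-03 -9.99998072e-01]] 0.999298493265852
```

View pics/side0.png

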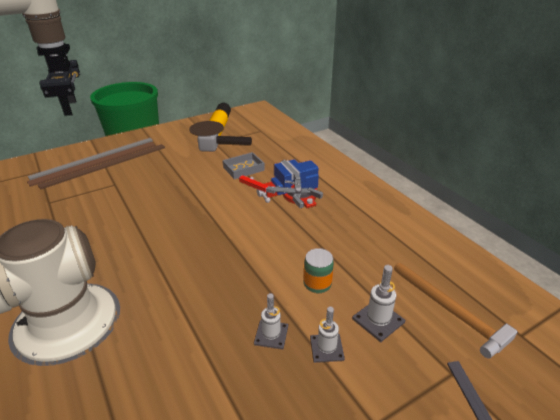

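View pics/top0.png

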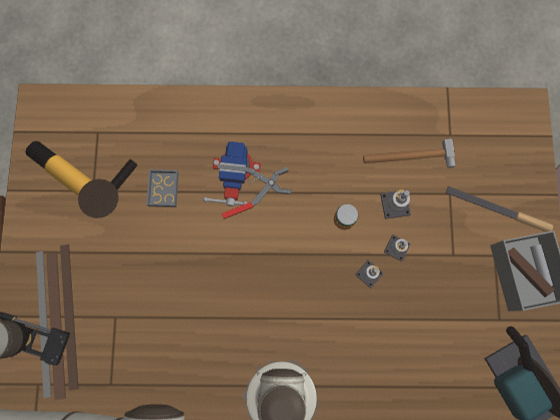

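The three look-alikes are idlers. In the side view they are at (382,310), (270,322) and (328,335); in the top view at (397,203), (371,272) and (397,245). The largest is the one at side (382,310) / top (397,203). I'll check it and the pliers in one crop.

```bash
python3 - <<'E'
import cv2,numpy as np
s=cv2.imread("pics/side0.png");t=cv2.imread("pics/top0.png")
f=lambda im,u,v,w,h:cv2.resize(im[v:v+h,u:u+w],(400,300),interpolation=cv2.INTER_CUBIC)
m=np.vstack([np.hstack([f(s,330,255,112,84),f(t,370,175,60,45)]),np.hstack([f(s,230,145,112,84),f(t,200,140,104,78)])])
cv2.imwrite("pics/crop0.png",m)
E
```

```text
(no output)
```

View pics/crop0.png

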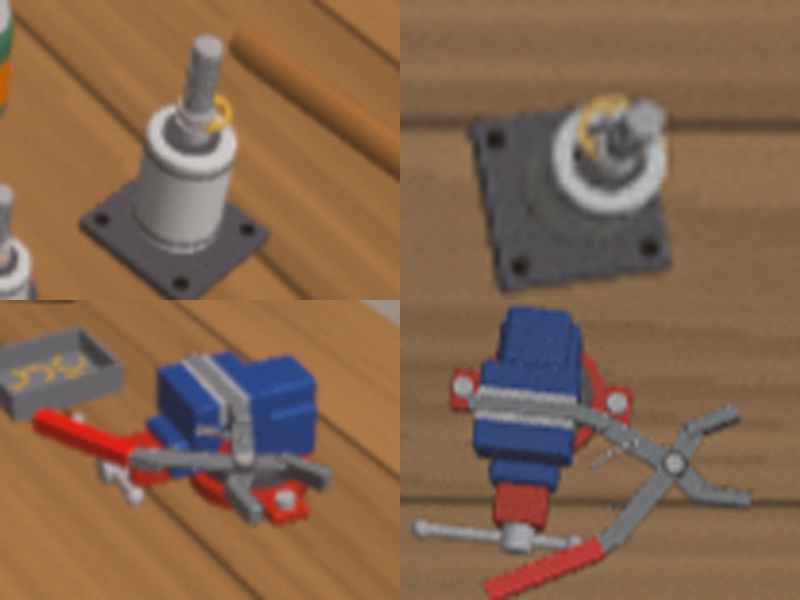

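The large idler at side (382,310) / top (397,203) has its clip back towards image-up, which is world +x. The pliers' pivot is at top (271.5,182.4) / side (298,190). The red handle runs lower-left, and the upper jaw is the moving one. Next I'll measure.

```bash
cat > h.py <<'E'
import cv2,numpy as np
from station import r,cams
def cal(n):
    c=cams.get_calibration(n);R=cv2.Rodrigues(np.array(c["rvec"],float))[0];t=np.array(c["tvec"],float).ravel()
    return np.array(c["camera_matrix"],float),R,t
C={n:cal(n) for n in("top","side")}
def ray(n,p):
    K,R,t=C[n];d=R.T@np.linalg.solve(K,[p[0],p[1],1.]);return -R.T@t,d/np.linalg.norm(d)
def plane(n,p,z):
    o,d=ray(n,p);return o+d*(z-o[2])/d[2]
def tri(pt,ps):
    o1,d1=ray("top",pt);o2,d2=ray("side",ps)
    a=np.linalg.lstsq(np.c_[d1,-d2],o2-o1,rcond=None)[0];p,q=o1+a[0]*d1,o2+a[1]*d2
    return (p+q)/2,np.linalg.norm(p-q)
def proj(n,X):
    K,R,t=C[n];x=K@(R@np.asarray(X)+t);return x[:2]/x[2]
E
python3 - <<'E'
from h import *
np.set_printoptions(precision=4,suppress=True)
t=cv2.imread("pics/top0.png");s=cv2.imread("pics/side0.png")
print("axle top",tri((407.2,191.8),(388.2,267)))
print("plate centre z.01",plane("top",(395.6,204.4),.01))
P=[plane("top",(370+a/6.667,175+b/6.667),.01) for a,b in((72,125),(100,292),(270,268))];print(P,np.linalg.norm(P[0]-P[1]),np.linalg.norm(P[1]-P[2]))
print("pivot",tri((271.5,182.4),(298,190.4)),plane("top",(271.5,182.4),.108))
def red(im,b):
    u,v,w,h=b;h_=cv2.cvtColor(im[v:v+h,u:u+w],cv2.COLOR_BGR2HSV)
    m=((h_[...,0]<6)|(h_[...,0]>174))&(h_[...,1]>190)&(h_[...,2]>120)
    n,l,st,ce=cv2.connectedComponentsWithStats(m.astype(np.uint8));o=[]
    for k in range(1,n):
        if st[k,4]>15: 
            q=np.argwhere(l==k)[:,::-1]+[u,v]; o.append((st[k,4],ce[k]+[u,v],cv2.boxPoints(cv2.minAreaRect(q.astype(np.float32))).tolist()))
    return o
for n,im,b in(("top",t,(190,140,100,90)),("side",s,(225,150,120,70))):
    for o in red(im,b):print(n,o)
# tin
print("tin",plane("top",(347,214),.082))
c=lambda im,u,v,w,h:cv2.resize(im[v:v+h,u:u+w],(800,600) if 0 else None,fx=12,fy=12,interpolation=cv2.INTER_CUBIC)
cv2.imwrite("pics/pl.png",c(t,245,160,52,42))
E
```

```text
axle top (array([ 0.5652, -0.3472,  0.1583]), np.float64(0.0020191718798340005))
plate centre z.01 [ 0.5623 -0.3466  0.01  ]
[array([ 0.5953, -0.3025,  0.01  ]), array([ 0.5174, -0.3128,  0.01  ]), array([ 0.5291, -0.3906,  0.01  ])] 0.07854004616671852 0.07866959165425065
pivot (array([0.604 , 0.0306, 0.1054]), np.float64(0.00037425881186492287)) [0.6032 0.0306 0.108 ]
side (np.int32(201), array([254.3532, 182.8408]), [[238.37646484375, 184.3058624267578], [240.39999389648438, 175.1999969482422], [273.5411682128906, 182.56471252441406], [271.51763916015625, 191.6705780029297]])
side (np.int32(25), array([270.84, 194.32]), [[267.0, 196.0], [267.0, 193.0], [276.0, 193.0], [276.0, 196.0]])
side (np.int32(22), array([288.1818, 196.3182]), [[284.230712890625, 195.15383911132812], [285.6153564453125, 193.076904296875], [292.076904296875, 197.38458251953125], [290.6922607421875, 199.46151733398438]])
side (np.int32(47), array([308.0426, 202.7234]), [[300.0000305175781, 203.00003051757812], [303.2000427246094, 196.60003662109375], [315.6000671386719, 202.800048828125], [312.4000549316406, 209.20004272460938]])
tin [ 0.5171 -0.1888  0.082 ]
```

View pics/pl.png

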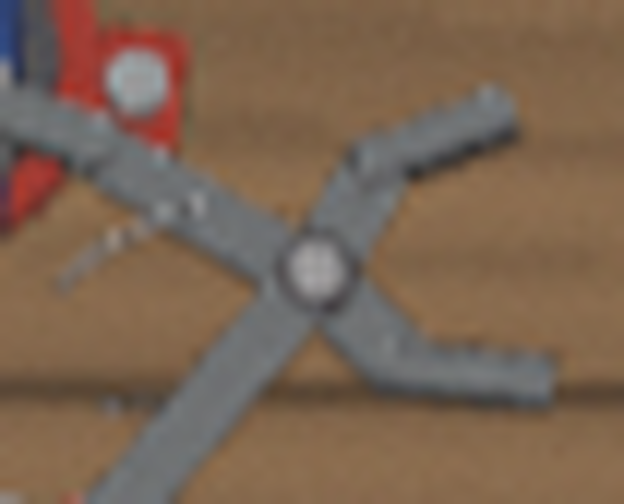

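The axle is at (0.564,-0.347) with yaw about +8°. The measured top is 0.158 against 0.155 in the text, and the plate sides come out at 78.6 mm against 80. The pivot is at (0.604,0.031) with z about 0.105, and the pliers' yaw is about -5°. The tin is at (0.517,-0.189). In the crop, the fixed jaw's inner edge runs from (425,346) to (552,356). Time to move.

```bash
python3 -m handwheel '[[[0,0,0,0.033,0.0237,0,0.06],[0,0,0,0.033,0.0237,0,0.06],[0,0,0,0.033,0.0237,0,0.06],[0,0,0,0.033,0.0237,0,0.06],[0,0,0,0.033,0.0237,0,0.06],[0,0,0,0.033,0.0237,0,0.06],[0,0,0,0.033,0.0237,0,0.06],[0,0,0,0.033,0.0237,0,0.06],[0,0,0,0.033,0.0237,0,0.06],[0,0,0,0.033,0.0237,0,0.06],[0,0,0,0.033,0.0237,0,0.06],[0,0,0,0,0,0,0.06]]]'
```

```text
time_s: 1.3
tcp_pos: [0.4502, 0.2479, 0.2221]
ee_rot: [[0.96, -0.279, -0.001], [-0.279, -0.96, -0.001], [-0.0, 0.001, -1.0]]
wrist_force: [0.1, 0.3, -0.3]
gripper_width: 0.687
gripper_force: 0.0
```

```bash
cat > d.py <<'E'
import sys; from h import *
s=r.sense();R=np.array(s["ee_rot"]);p=np.array(s["tcp_pos"])
if len(sys.argv)>3: print("tool delta",(R.T@(np.array([float(a) for a in sys.argv[1:4]])-p)).round(4))
print("t",s["time_s"],"tcp",p.round(4),"yaw",np.degrees(np.arctan2(R[1,0],R[0,0])).round(2),"tilt",R[:,2].round(4),"F",np.round(s["wrist_force"],1),"g",s["gripper_width"],s["gripper_force"],"q",np.round(s["joints"],1))
E
python3 d.py .564 -.347 .222
```

```text
tool delta [0.275  0.5397 0.0007]
t 1.3 tcp [0.4502 0.2479 0.2221] yaw -16.18 tilt [-9.0e-04 -1.2e-03 -1.0e+00] F [ 0.1  0.3 -0.3] g 0.6874395213163955 0.0 q [ 47.   11.3 -14.9   0.  -63.9  26.9]
```

```bash
python3 -m handwheel '[[[0,0,0,0.0196,0.0386,0,0.06],[0,0,0,0.0196,0.0386,0,0.06],[0,0,0,0.0196,0.0386,0,0.06],[0,0,0,0.0196,0.0386,0,0.06],[0,0,0,0.0196,0.0386,0,0.06],[0,0,0,0.0196,0.0386,0,0.06],[0,0,0,0.0196,0.0386,0,0.06],[0,0,0,0.0196,0.0386,0,0.06],[0,0,0,0.0196,0.0386,0,0.06],[0,0,0,0.0196,0.0386,0,0.06],[0,0,0,0.0196,0.0386,0,0.06],[0,0,0,0.0196,0.0386,0,0.06]]]'; python3 -m handwheel '[[[0,0,0,0.0196,0.0386,0,0.06],[0,0,0,0.0196,0.0386,0,0.06],[0,0,0,0,0,0,0.06],[0,0,0,0,0,0,0.06]]]'; python3 d.py .564 -.347 .118
python3 - <<'E'
from h import *
a=cams.capture("top")[:,:,::-1];b=cams.capture("side")[:,:,::-1]
f=lambda im,u,v:cv2.resize(im[v:v+100,u:u+100],(400,400),interpolation=cv2.INTER_CUBIC)
cv2.imwrite("pics/pre.png",np.hstack([f(a,350,140),f(b,330,230)]))
E
```

```text
time_s: 2.5
tcp_pos: [0.5485, -0.2597, 0.2221]
ee_rot: [[0.962, -0.273, -0.001], [-0.273, -0.962, 0.0], [-0.001, -0.0, -1.0]]
wrist_force: [1.0, -0.3, 0.3]
gripper_width: 0.686
gripper_force: 0.0
time_s: 2.9
tcp_pos: [0.5647, -0.3437, 0.2211]
ee_rot: [[0.962, -0.275, -0.002], [-0.275, -0.962, 0.001], [-0.002, -0.001, -1.0]]
wrist_force: [-0.9, 0.0, -1.1]
gripper_width: 0.687
gripper_force: 0.0
tool delta [0.0005 0.0034 0.1031]
t 2.9 tcp [ 0.5647 -0.3437  0.2211] yaw -15.94 tilt [-0.0021  0.0012 -1.    ] F [-0.9  0.  -1.1] g 0.6874099385394671 0.0 q [-17.4  25.7   6.   -0.  -70.5  91.4]
```

View pics/pre.png

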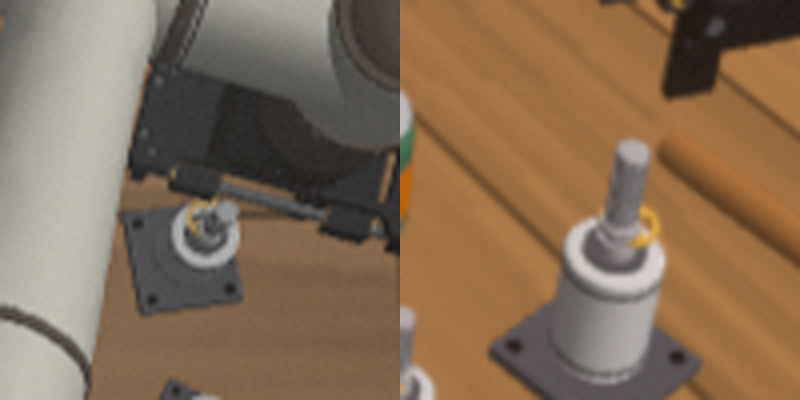

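```bash
python3 - <<'E'
from h import *
s=r.sense();p=s["tcp_pos"];R=np.array(s["ee_rot"])
for e in(0,.04,-.04):
  q=p+R[:,1]*e
  print([ (proj("top",q)-[350,140])*4,(proj("side",q)-[330,230])*4+[400,0]])
E
```

```text
[array([242.94098878, 186.51879648]), array([646.86977851,  38.84054042])]
[array([301.40905534, 202.84216337]), array([688.74539881,  95.53087658])]
[array([184.63948736, 170.24193196]), array([608.14714968, -13.58134204])]
```

The side view fits the prediction: the fingertip is seen at (690,92) against (688,95). In the top view the tip is hidden by knuckle parts. I'll go down to just above the axle and look again.

```bash
python3 -m handwheel '[[[0,0,0,0.0005,0.0034,0.02,0.06],[0,0,0,0,0,0.02,0.06],[0,0,0,0,0,0.015,0.06],[0,0,0,0,0,0,0.06]]]'|head -2
python3 - <<'E'
from h import *
a=cams.capture("top")[:,:,::-1];b=cams.capture("side")[:,:,::-1]
f=lambda im,u,v:cv2.resize(im[v:v+80,u:u+80],(400,400),interpolation=cv2.INTER_CUBIC)
cv2.imwrite("pics/pre2.png",np.hstack([f(a,370,155),f(b,350,230)]))
s=r.sense();p=s["tcp_pos"];R=np.array(s["ee_rot"])
for e in(0,.03,-.03):
  q=p+R[:,1]*e
  print([ (proj("top",q)-[370,155])*5,(proj("side",q)-[350,230])*5+[400,0]])
E
```

```text
time_s: 3.4
tcp_pos: [0.5633, -0.3446, 0.1655]
[array([187.05699612, 181.71771352]), array([594.70570832, 163.20092755])]
[array([239.935273  , 196.44677654]), array([631.83199771, 217.18060717])]
[array([134.2891191, 167.019402 ]), array([559.62407361, 112.19406872])]
```

View pics/pre2.png

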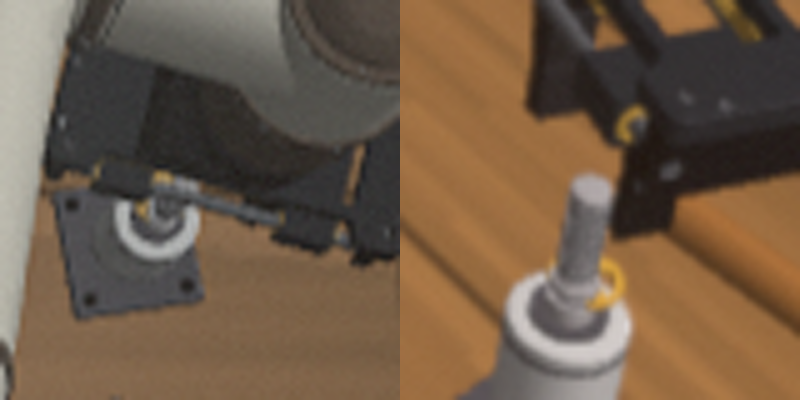

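In the side view the axle top is at (590,187), and the TCP column predicts about (594,185), so it is aligned. I'll descend and grip.

```bash
python3 -m handwheel '[[[0,0,0,0,0.001,0.012,0.06],[0,0,0,0,0,0.012,0.06],[0,0,0,0,0,0.012,0.06],[0,0,0,0,0,0.0115,0.06],[0,0,0,0,0,0,0.06],[0,0,0,0,0,0,0.06]]]'; python3 d.py;python3 -m handwheel '[[[0,0,0,0,0,0,0.0],[0,0,0,0,0,0,0.0],[0,0,0,0,0,0,0.0],[0,0,0,0,0,0,0.0],[0,0,0,0,0,0,0.0],[0,0,0,0,0,0,0.0],[0,0,0,0,0,0,0.0],[0,0,0,0,0,0,0.0]]]'
```

```text
time_s: 4.1
tcp_pos: [0.5642, -0.3481, 0.1195]
ee_rot: [[0.962, -0.273, -0.001], [-0.273, -0.962, -0.0], [-0.001, 0.0, -1.0]]
wrist_force: [0.4, -0.2, 0.1]
gripper_width: 0.689
gripper_force: 0.0
t 4.1 tcp [ 0.5642 -0.3481  0.1195] yaw -15.86 tilt [-9.e-04 -0.e+00 -1.e+00] F [ 0.4 -0.2  0.1] g 0.6890386228236138 0.0 q [-17.7  30.3  -1.5   0.  -58.2  91.9]
time_s: 4.9
tcp_pos: [0.5651, -0.3471, 0.1205]
ee_rot: [[0.962, -0.273, 0.002], [-0.273, -0.962, 0.001], [0.001, -0.001, -1.0]]
wrist_force: [2.2, 4.9, 3.1]
gripper_width: 0.175
gripper_force: 30.0
```

```bash
python3 -m handwheel '[[[0,0,0,0,0,-0.01,0],[0,0,0,0,0,-0.015,0],[0,0,0,0,0,-0.02,0],[0,0,0,0,0,-0.02,0],[0,0,0,0,0,-0.02,0],[0,0,0,0,0,-0.015,0],[0,0,0,0,0,-0.005,0],[0,0,0,0,0,0,0]]]';python3 -m handwheel '[[[0,0,0,-0.003,-0.015,0,0],[0,0,0,-0.004,-0.026,0,0],[0,0,0,-0.005,-0.03,0,0],[0,0,0,-0.006,-0.03,0,0],[0,0,0,-0.006,-0.03,0,0],[0,0,0,-0.006,-0.03,0,0],[0,0,0,-0.006,-0.03,0,0],[0,0,0,-0.005,-0.03,0,0],[0,0,0,-0.004,-0.027,0,0],[0,0,0,-0.002,-0.02,0,0],[0,0,0,0,0,0,0],[0,0,0,0,0,0,0]]]';python3 -m handwheel '[[[0,0,0.4,0,0,0,0],[0,0,0.6,0,0,0,0],[0,0,0.6,0,0,0,0],[0,0,0.57,0,0,0,0],[0,0,0,0,0,0,0],[0,0,0,0,0,0,0]]]'; python3 d.py .5931 -.0759 .128
python3 - <<'E'
from h import *
a=cams.capture("top")[:,:,::-1];b=cams.capture("side")[:,:,::-1]
cv2.imwrite("pics/a1.png",a);cv2.imwrite("pics/b1.png",b)
f=lambda im,u,v:cv2.resize(im[v:v+80,u:u+80],(400,400),interpolation=cv2.INTER_CUBIC)
cv2.imwrite("pics/car.png",np.hstack([f(a,260,140),f(b,290,150)]))
E
```

```text
time_s: 5.7
tcp_pos: [0.5634, -0.348, 0.2241]
ee_rot: [[0.962, -0.274, -0.002], [-0.274, -0.962, 0.001], [-0.002, -0.0, -1.0]]
wrist_force: [-0.4, -1.0, -8.8]
gripper_width: 0.176
gripper_force: 30.0
time_s: 6.9
tcp_pos: [0.5912, -0.0765, 0.2236]
ee_rot: [[0.962, -0.272, -0.004], [-0.272, -0.962, -0.0], [-0.003, 0.001, -1.0]]
wrist_force: [-0.2, 0.5, -7.4]
gripper_width: 0.173
gripper_force: 29.9
time_s: 7.5
tcp_pos: [0.5917, -0.0779, 0.2244]
ee_rot: [[0.876, -0.483, -0.001], [-0.483, -0.876, -0.0], [-0.001, 0.001, -1.0]]
wrist_force: [0.2, 0.4, -8.5]
gripper_width: 0.173
gripper_force: 29.9
tool delta [ 0.0004 -0.0025  0.0964]
t 7.5 tcp [ 0.5917 -0.0779  0.2244] yaw -28.86 tilt [-1.5e-03 -1.0e-04 -1.0e+00] F [ 0.2  0.4 -8.5] g 0.17329495166087222 29.932207111269236 q [  8.   19.3  -3.5  -0.  -67.4  53.1]
```

View pics/car.png

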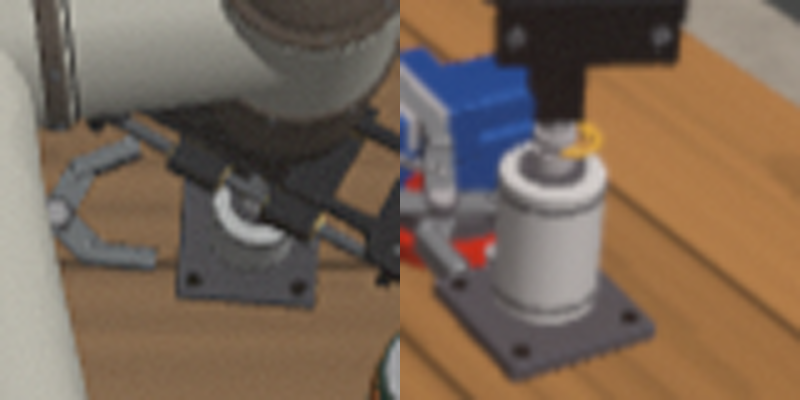

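The idler hangs upright. Its lower plate edge, (178,297) to (312,307), is parallel to the fixed jaw. I'll lower it to about 3 mm above the bench, then enter.

```bash
python3 -m handwheel '[[[0,0,0,0.002,-0.0045,0.015,0],[0,0,0,0.001,0,0.02,0],[0,0,0,0,0,0.02,0],[0,0,0,0,0,0.02,0],[0,0,0,0,0,0.015,0],[0,0,0,0,0,0.01,0],[0,0,0,0,0,0,0],[0,0,0,0,0,0,0]]]'; python3 d.py .596 -.0759 .1237;  python3 d.py .602 -.0111 .1237|head -1
```

```text
time_s: 8.4
tcp_pos: [0.5977, -0.075, 0.1256]
ee_rot: [[0.876, -0.482, 0.001], [-0.482, -0.876, -0.0], [0.001, -0.0, -1.0]]
wrist_force: [0.9, -0.0, -6.9]
gripper_width: 0.172
gripper_force: 30.0
tool delta [-0.001   0.0016  0.0019]
t 8.4 tcp [ 0.5977 -0.075   0.1256] yaw -28.85 tilt [ 1.e-03 -4.e-04 -1.e+00] F [ 0.9 -0.  -6.9] g 0.17212751959475142 29.95705258101225 q [  8.3  24.6 -10.5   0.  -54.9  52.9]
tool delta [-0.027  -0.058   0.0019]
```

```bash
python3 -m handwheel '[[[0,0,0,0,0,0.002,0],[0,0,0,-0.00225,-0.0048,0,0],[0,0,0,-0.00225,-0.0048,0,0],[0,0,0,-0.00225,-0.0048,0,0],[0,0,0,-0.00225,-0.0048,0,0],[0,0,0,-0.00225,-0.0048,0,0],[0,0,0,0,0,0,0],[0,0,0,0,0,0,0]]]'; python3 - <<'E'
from h import *
a=cams.capture("top")[:,:,::-1];b=cams.capture("side")[:,:,::-1]
f=lambda im,u,v:cv2.resize(im[v:v+60,u:u+60],(400,400),interpolation=cv2.INTER_CUBIC)
cv2.imwrite("pics/ent.png",np.hstack([f(a,255,155),f(b,280,160)]))
E
```

```text
time_s: 9.2
tcp_pos: [0.5988, -0.0482, 0.1231]
ee_rot: [[0.876, -0.483, -0.0], [-0.483, -0.876, -0.0], [0.0, 0.0, -1.0]]
wrist_force: [0.3, -0.7, -9.1]
gripper_width: 0.171
gripper_force: 30.0
```

View pics/ent.png

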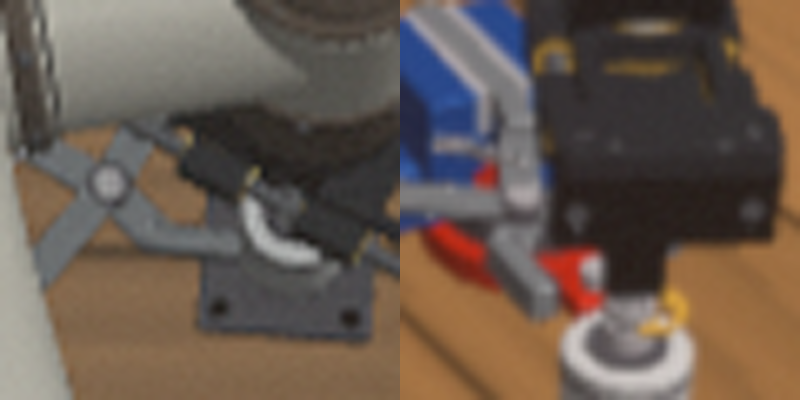

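The roller edge is just reaching the fixed jaw's tip and the axle is in line with the mouth. Forces are at zero, so I'll go on in.

```bash
python3 -m handwheel '[[[0,0,0,-0.00222,-0.0047,0,0],[0,0,0,-0.00222,-0.0047,0,0],[0,0,0,-0.00222,-0.0047,0,0],[0,0,0,0,0,0,0]]]'|sed -n 2,4p; python3 -m handwheel '[[[0,0,0,-0.00222,-0.0047,0,0],[0,0,0,-0.00222,-0.0047,0,0],[0,0,0,-0.00222,-0.0047,0,0],[0,0,0,-0.00222,-0.0047,0,0],[0,0,0,0,0,0,0],[0,0,0,0,0,0,0]]]'; python3 d.py .602 -.0111 .123
```

```text
tcp_pos: [0.5999, -0.0319, 0.1231]
ee_rot: [[0.876, -0.482, 0.0], [-0.482, -0.876, 0.0], [0.0, -0.0, -1.0]]
wrist_force: [0.5, -1.1, -8.0]
time_s: 10.3
tcp_pos: [0.6011, -0.0119, 0.1231]
ee_rot: [[0.876, -0.483, -0.0], [-0.483, -0.876, -0.0], [0.0, 0.0, -1.0]]
wrist_force: [-0.7, 0.4, -6.9]
gripper_width: 0.175
gripper_force: 30.0
tool delta [ 0.0004 -0.0011  0.0001]
t 10.3 tcp [ 0.6011 -0.0119  0.1231] yaw -28.85 tilt [-1.e-04 -1.e-04 -1.e+00] F [-0.7  0.4 -6.9] g 0.17497616845190928 29.952224548906088 q [ 14.3  24.7 -10.7   0.  -54.6  46.9]
```

Inside with no contact. Next I'll feel for the fixed jaw, moving towards -x of the pliers in 1 mm rows.

```bash
M="python3 -m handwheel"; python3 -m handwheel '[[[0,0,0,-0.00091,0.0004,0,0],[0,0,0,-0.00091,0.0004,0,0],[0,0,0,-0.00091,0.0004,0,0],[0,0,0,0,0,0,0],[0,0,0,0,0,0,0]]]'|sed -n '2p;4p'; python3 -m handwheel '[[[0,0,0,-0.00091,0.0004,0,0],[0,0,0,0,0,0,0]]]'|sed -n '2p;4p'; python3 -m handwheel '[[[0,0,0,-0.00091,0.0004,0,0],[0,0,0,0,0,0,0]]]'|sed -n '2p;4p'
```

```text
tcp_pos: [0.5979, -0.0119, 0.1229]
wrist_force: [0.8, -0.3, -9.7]
tcp_pos: [0.5972, -0.0117, 0.1229]
wrist_force: [1.6, -0.1, -9.1]
tcp_pos: [0.5961, -0.0116, 0.1229]
wrist_force: [0.2, 0.9, -9.7]
```

```bash
python3 -m handwheel '[[[0,0,0,-0.00091,0.0004,0,0],[0,0,0,0,0,0,0]]]'|sed -n '2p;4p'
```

```text
tcp_pos: [0.5951, -0.0115, 0.1229]
wrist_force: [1.3, -0.3, -9.5]
```

```bash
python3 -m handwheel '[[[0,0,0,-0.00091,0.0004,0,0],[0,0,0,0,0,0,0],[0,0,0,0,0,0,0]]]'|sed -n '2p;4p'
```

```text
tcp_pos: [0.5942, -0.0114, 0.123]
wrist_force: [1.8, 0.6, -12.1]
```

```bash
python3 -m handwheel '[[[0,0,0,-0.00091,0.0004,0,0],[0,0,0,0,0,0,0],[0,0,0,0,0,0,0]]]'|sed -n '2p;4p'
```

```text
tcp_pos: [0.5938, -0.0113, 0.1231]
wrist_force: [3.8, -0.4, -12.4]
```

Contact is at TCP x ≈ 0.594, and the images gave 0.5948. I'll back off 4 mm from contact and lower to the bench.

```bash
python3 -m handwheel '[[[0,0,0,0.0012,-0.0005,0,0],[0,0,0,0.0012,-0.0005,0,0],[0,0,0,0.0012,-0.0005,0,0],[0,0,0,0.0009,-0.0004,0,0],[0,0,0,0,0,0,0],[0,0,0,0,0,0,0]]]'|sed -n '2p;4p';python3 -m handwheel '[[[0,0,0,0,0,0.001,0],[0,0,0,0,0,0.001,0],[0,0,0,0,0,0,0],[0,0,0,0,0,0,0]]]'|sed -n '2p;4p';python3 -m handwheel '[[[0,0,0,0,0,0.0005,0],[0,0,0,0,0,0,0],[0,0,0,0,0,0,0]]]'|sed -n '2p;4p'
```

```text
tcp_pos: [0.5973, -0.0121, 0.1228]
wrist_force: [-1.4, -0.3, -9.5]
tcp_pos: [0.5984, -0.0118, 0.1214]
wrist_force: [0.7, 0.4, -7.2]
tcp_pos: [0.5981, -0.0119, 0.1205]
wrist_force: [0.2, -0.2, -8.2]
```

```bash
python3 -m handwheel '[[[0,0,0,0,0,0.0005,0],[0,0,0,0,0,0,0],[0,0,0,0,0,0,0]]]'|sed -n '2p;4p';python3 -m handwheel '[[[0,0,0,0,0,0.0005,0],[0,0,0,0,0,0,0],[0,0,0,0,0,0,0]]]'|sed -n '2p;4p'
```

```text
tcp_pos: [0.5982, -0.0118, 0.1203]
wrist_force: [0.0, -0.1, -5.8]
tcp_pos: [0.5984, -0.0117, 0.1203]
wrist_force: [-1.7, 1.5, -0.8]
```

On the bench. Release and rise.

```bash
python3 -m handwheel '[[[0,0,0,0,0,0,0.05],[0,0,0,0,0,0,0.05],[0,0,0,0,0,0,0.05],[0,0,0,0,0,0,0.05],[0,0,0,0,0,0,0.05]]]'|sed -n '2p;4,5p';python3 -m handwheel '[[[0,0,0,0,0,-0.01,0.05],[0,0,0,0,0,-0.02,0.05],[0,0,0,0,0,-0.03,0.05],[0,0,0,0,0,-0.03,0.05],[0,0,0,0,0,-0.02,0.05],[0,0,0,0,0,0,0.05]]]'|sed -n '2p;4p'
python3 -m handwheel '[[[0,0,0,-0.03,0,0,0],[0,0,0,-0.03,0,0,0],[0,0,0,-0.04,0,0,0],[0,0,0,-0.04,0,0,0],[0,0,0,-0.03,0,0,0],[0,0,0,0,0,0,0]]]'|sed -n '2p;4p'
python3 - <<'E'
from h import *
a=cams.capture("top")[:,:,::-1];b=cams.capture("side")[:,:,::-1]
cv2.imwrite("pics/a2.png",a);cv2.imwrite("pics/b2.png",b)
f=lambda im,u,v,w:cv2.resize(im[v:v+w,u:u+w],(400,400),interpolation=cv2.INTER_CUBIC)
cv2.imwrite("pics/st.png",np.hstack([f(a,210,150,100),f(b,230,140,100)]))
E
```

```text
tcp_pos: [0.5983, -0.012, 0.1198]
wrist_force: [-0.6, 0.5, 0.4]
gripper_width: 0.527
tcp_pos: [0.6002, -0.0118, 0.2343]
wrist_force: [-0.4, -1.0, -0.2]
tcp_pos: [0.4461, 0.0708, 0.2295]
wrist_force: [1.2, -0.3, -0.2]
```

View pics/st.png

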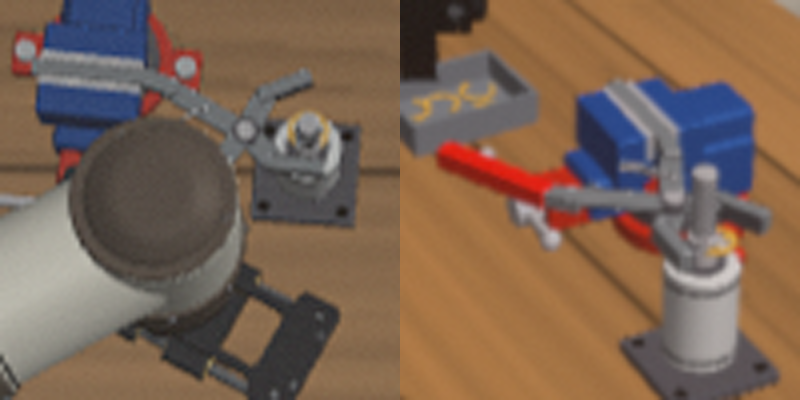

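The idler stands upright between the jaws, axle at top (210+310/4, 150+130/4), next to the fixed jaw with its clip towards the moving jaw. Now I'll measure the red handle.

```bash
python3 - <<'E'
from h import *
np.set_printoptions(precision=4,suppress=True)
t=cv2.imread("pics/top0.png");h=cv2.cvtColor(t,cv2.COLOR_BGR2HSV)
m=(((h[...,0]<8)|(h[...,0]>172))&(h[...,1]>150)&(h[...,2]>90)).astype(np.uint8);m[:203]=0;m[225:]=0;m[:,:215]=0;m[:,262:]=0
n,l,st,ce=cv2.connectedComponentsWithStats(m);k=1+st[1:,4].argmax();q=np.argwhere(l==k)[:,::-1].astype(np.float32)
b=cv2.boxPoints(cv2.minAreaRect(q));print(st[k],b)
P=np.array([plane("top",c,.105)[:2] for c in b]);print(P,[np.linalg.norm(P[i]-P[i-1]) for i in range(4)])
ctr=np.array([plane("top",c,.105)[:2] for c in q]);c0=ctr.mean(0);u,s,v=np.linalg.svd(ctr-c0);d=v[0]*np.sign(v[0][1])
pv=np.array([.6032,.0306]);print("centre",c0,"dir",d,np.degrees(np.arctan2(d[1],d[0])),"far",((ctr-c0)@d).max(),((ctr-c0)@d).min())
tip=c0+d*((ctr-c0)@d).max();print("tip",tip,np.linalg.norm(tip-pv),"tri tip",tri(proj("top",[*tip,.105]),(239.4,179.8)))
for e in np.arange(.1,.18,.0005)*0: pass
nrm=np.array([d[1],-d[0]]);w=tip-d*.026;print("pad centreline",w,np.linalg.norm(w-pv),"push dir",nrm,"outer face",w-nrm*.008, "line offset from pivot",(pv-w)@nrm)
E
```

```text
[222 203  31  16 181] [[221.1724 212.9311]
 [250.4828 201.2069]
 [252.6207 206.5517]
 [223.3104 218.2759]]
[[0.513  0.1733]
 [0.5479 0.0903]
 [0.5323 0.0839]
 [0.4975 0.1668]] [np.float64(0.016794732309081035), np.float64(0.0900310594233138), np.float64(0.01687554611716717), np.float64(0.08984856645018646)]
centre [0.522  0.1296] dir [-0.3737  0.9276] 111.942321071117 far 0.04381264250679438 -0.04616942565627425
tip [0.5056 0.1702] 0.17035876171279643 tri tip (array([0.5059, 0.1719, 0.0947]), np.float64(0.003657134867469911))
pad centreline [0.5153 0.1461] 0.14514300933882468 push dir [0.9276 0.3737] outer face [0.5079 0.1431] line offset from pivot 0.03832190887492553
```

Handle: direction 112°, red part 17 × 90 mm, pad centreline about (0.515,0.147), which is 146 mm from the pivot against 147 in the text. The triangulated tip is at z≈0.095. I'll bring the closed fingers outside the pad, tool x along the push direction (yaw 22°).

```bash
python3 -m handwheel '[[[0,0,-1.21,0,0,0,0],[0,0,-1.21,0,0,0,0],[0,0,-1.21,0,0,0,0],[0,0,-1.21,0,0,0,0],[0,0,-1.21,0,0,0,0],[0,0,-1.21,0,0,0,0],[0,0,-1.21,0,0,0,0],[0,0,0,0,0,0,0],[0,0,0,0,0,0,0]]]'|sed -n 2p; python3 d.py .475 .1316 .082
```

```text
tcp_pos: [0.4497, 0.0699, 0.2292]
tool delta [ 0.0464 -0.048   0.1471]
t 16.6 tcp [0.4497 0.0699 0.2292] yaw 21.73 tilt [-6.e-04 -4.e-04 -1.e+00] F [0.5 0.4 0.9] g 0.0030068667296450496 0.0 q [ 29.4   4.9 -21.5   0.  -63.6  82.3]
```

```bash
python3 -m handwheel '[[[0,0,0,0.023,-0.024,0,0],[0,0,0,0.0234,-0.024,0,0],[0,0,0,0,0,0,0],[0,0,0,0,0,0.03,0],[0,0,0,0,0,0.03,0],[0,0,0,0,0,0.03,0],[0,0,0,0,0,0.03,0],[0,0,0,0,0,0.027,0],[0,0,0,0,0,0,0],[0,0,0,0,0,0,0]]]'|sed -n '2p;4p'; python3 d.py .498 .141 .082
```

```text
tcp_pos: [0.4746, 0.1318, 0.0828]
wrist_force: [0.2, -1.0, -0.6]
tool delta [0.0251 0.0002 0.0008]
t 17.6 tcp [0.4746 0.1318 0.0828] yaw 21.89 tilt [-2.e-04 -7.e-04 -1.e+00] F [ 0.2 -1.  -0.6] g 0.0054775385212854286 0.0 q [ 34.5  18.3 -28.5   0.  -43.2  77.4]
```

```bash
python3 -m handwheel '[[[0,0,0,0.008,0,0,0],[0,0,0,0.008,0,0,0],[0,0,0,0.004,0,0,0],[0,0,0,0,0,0,0]]]'|sed -n '2p;4p';python3 -m handwheel '[[[0,0,0,0.004,0,0,0],[0,0,0,0,0,0,0],[0,0,0,0,0,0,0]]]'|sed -n '2p;4p'
```

```text
tcp_pos: [0.494, 0.1402, 0.0832]
wrist_force: [0.5, -0.6, -0.1]
tcp_pos: [0.4965, 0.141, 0.0825]
wrist_force: [0.1, 0.3, 0.3]
```

```bash
python3 -m handwheel '[[[0,0,0,0.002,0,0,0],[0,0,0.477,0.0071,-0.0028,0,0],[0,0,0.477,0.0071,-0.0028,0,0],[0,0,0,0,0,0,0]]]'|sed -n '2p;4p';python3 -m handwheel '[[[0,0,0.477,0.0071,-0.0028,0,0],[0,0,0.477,0.0071,-0.0028,0,0],[0,0,0.477,0.0071,-0.0028,0,0],[0,0,0,0,0,0,0]]]'|sed -n '2p;4p'; python3 - <<'E'
from h import *
s=r.sense();v=s["tcp_pos"][:2]-[.6034,.0306];print(np.hypot(*v),np.degrees(np.arctan2(v[1],v[0])))
E
python3 d.py
```

```text
tcp_pos: [0.5096, 0.152, 0.0823]
wrist_force: [-1.4, -0.6, 0.8]
tcp_pos: [0.5281, 0.1649, 0.0821]
wrist_force: [-1.4, -0.5, 1.0]
0.15401324351139306 119.27992830253721
t 19.1 tcp [0.5281 0.1649 0.0821] yaw 7.69 tilt [-1.5e-03 -8.0e-04 -1.0e+00] F [-1.4 -0.5  1. ] g 0.0091146206488535 1.1388434283435345 q [ 34.1  23.4 -20.1  -0.  -46.6  63.6]
```

The spring force is felt (about 2 N) at a handle angle of about 0.25 rad. Continuing.

```bash
python3 -m handwheel '[[[0,0,0.477,0.0071,-0.0028,0,0],[0,0,0.477,0.0071,-0.0028,0,0],[0,0,0.477,0.0071,-0.0028,0,0],[0,0,0,0,0,0,0]]]'|sed -n '2p;4p';python3 -m handwheel '[[[0,0,0.3,0.0045,-0.0018,0,0],[0,0,0,0,0,0,0],[0,0,0,0,0,0,0]]]'|sed -n '2p;4p'; python3 -m handwheel '[[[0,0,0.3,0.0045,-0.0018,0,0],[0,0,0,0,0,0,0],[0,0,0,0,0,0,0]]]'|sed -n '2p;4p'
```

```text
tcp_pos: [0.5482, 0.1749, 0.0821]
wrist_force: [-3.4, -0.2, 1.6]
tcp_pos: [0.5526, 0.1766, 0.0822]
wrist_force: [-3.9, 1.0, -1.0]
tcp_pos: [0.5577, 0.1783, 0.0822]
wrist_force: [-3.3, 0.0, -0.2]
```

```bash
python3 -m handwheel '[[[0,0,0.2,0.003,-0.0012,0,0],[0,0,0,0,0,0,0],[0,0,0,0,0,0,0]]]'|sed -n '2p;4p'; python3 d.py
```

```text
tcp_pos: [0.5609, 0.1794, 0.0822]
wrist_force: [-4.0, 0.5, -1.1]
t 20.4 tcp [0.5609 0.1794 0.0822] yaw -5.74 tilt [-7.e-04 -2.e-04 -1.e+00] F [-4.   0.5 -1.1] g 0.004721563658361102 1.919158212840557 q [ 33.5  26.3 -15.   -0.  -48.7  50.8]
```

```bash
for i in 1; do python3 -m handwheel '[[[0,0,0.2,0.003,-0.0012,0,0],[0,0,0,0,0,0,0],[0,0,0,0,0,0,0]]]'|sed -n '2p;4p'; python3 -m handwheel '[[[0,0,0.2,0.003,-0.0012,0,0],[0,0,0,0,0,0,0],[0,0,0,0,0,0,0]]]'|sed -n '2p;4p'; done
```

```text
tcp_pos: [0.564, 0.1803, 0.0823]
wrist_force: [-4.1, 0.2, -2.2]
tcp_pos: [0.5673, 0.1811, 0.0823]
wrist_force: [-2.8, 0.7, -2.5]
```

```bash
python3 -m handwheel '[[[0,0,0.2,0.003,-0.0012,0,0],[0,0,0,0,0,0,0],[0,0,0,0,0,0,0]]]'|sed -n '2p;4p'
```

```text
tcp_pos: [0.5707, 0.182, 0.0825]
wrist_force: [-3.4, 0.3, -3.0]
```

```bash
python3 -m handwheel '[[[0,0,0.1,0.0015,-0.0006,0,0],[0,0,0,0,0,0,0]]]'|sed -n '2p;4p'; python3 -m handwheel '[[[0,0,0.1,0.0015,-0.0006,0,0],[0,0,0,0,0,0,0]]]'|sed -n '2p;4p'; python3 -m handwheel '[[[0,0,0.1,0.0015,-0.0006,0,0],[0,0,0,0,0,0,0]]]'|sed -n '2p;4p'
```

```text
tcp_pos: [0.5723, 0.1824, 0.0825]
wrist_force: [-3.8, 0.3, -3.0]
tcp_pos: [0.574, 0.1827, 0.0826]
wrist_force: [-3.5, -0.1, -2.9]
tcp_pos: [0.5756, 0.1831, 0.0826]
wrist_force: [-3.4, -0.1, -2.5]
```

```bash
python3 - <<'E'
from h import *
a=cams.capture("top")[:,:,::-1];b=cams.capture("side")[:,:,::-1]
cv2.imwrite("pics/a3.png",a);cv2.imwrite("pics/b3.png",b)
f=lambda im,u,v,w:cv2.resize(im[v:v+w,u:u+w],(400,400),interpolation=cv2.INTER_CUBIC)
cv2.imwrite("pics/pr.png",np.hstack([f(a,240,150,60),f(b,280,170,60)]))
E
```

```text
(no output)
```

View pics/pr.png

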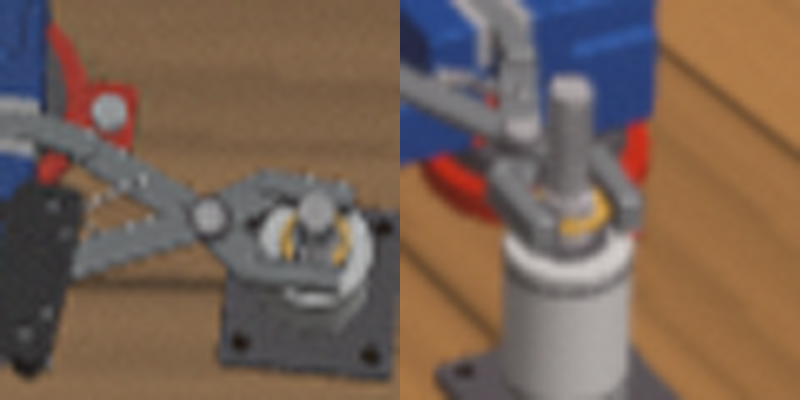

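Both jaws now surround the axle, with the clip between axle and moving jaw. The force is still only the spring's, so it hasn't pressed yet. I'll push on until the force rises.

```bash
python3 -m handwheel '[[[0,0,0.1,0.0015,-0.0006,0,0],[0,0,0,0,0,0,0]]]'|sed -n '2p;4p'; python3 -m handwheel '[[[0,0,0.1,0.0015,-0.0006,0,0],[0,0,0,0,0,0,0]]]'|sed -n '2p;4p'; python3 d.py
```

```text
tcp_pos: [0.5771, 0.1834, 0.0826]
wrist_force: [-4.3, 1.5, -2.8]
tcp_pos: [0.5787, 0.1837, 0.0826]
wrist_force: [-4.7, 0.6, -1.6]
t 22.4 tcp [0.5787 0.1837 0.0826] yaw -12.38 tilt [ 2.e-04  1.e-04 -1.e+00] F [-4.7  0.6 -1.6] g 0.0060559513849633186 2.092720214277506 q [ 32.9  27.7 -12.3   0.  -49.9  44.8]
```

```bash
cat > g.py <<'E'
import sys;from h import *
np.set_printoptions(precision=1,suppress=True)
th=np.radians(-5);Rp=np.array([[np.cos(th),-np.sin(th)],[np.sin(th),np.cos(th)]])
def clip(n,f):
    h=cv2.cvtColor(cv2.imread(f),cv2.COLOR_BGR2HSV)
    m=(h[...,0]>14)&(h[...,0]<28)&(h[...,1]>130)&(h[...,2]>110)
    pv=np.array([.6034,.0306]);o=[]
    for v,u in np.argwhere(m):
        q=Rp.T@(plane(n,(u,v),.1)[:2]-pv)*1e3
        if abs(q[0])<32 and -70<q[1]<-18:o.append((q[0],q[1],h[v,u,1]))
    o=np.array(o)
    print(f,len(o));
    if len(o):print("x",np.sort(o[:,0]),"ymin/max",o[:,1].min(),o[:,1].max())
for n,f in zip(sys.argv[1::2],sys.argv[2::2]):clip(n,f)
E
python3 g.py top pics/a2.png top pics/a3.png side pics/b2.png side pics/b3.png
```

```text
pics/a2.png 2
x [ 3.  17.1] ymin/max -52.17485097893749 -30.175928359895984
pics/a3.png 0
pics/b2.png 19
x [ 2.7  2.9  5.   5.1  9.5 11.8 16.3 18.2 18.2 18.3 18.4 20.5 20.6 20.7
 22.8 25.4 27.6 27.8 30. ] ymin/max -68.26584940497358 -33.623670994417836
pics/b3.png 16
x [-8.3 -6.2 -6.  -3.9  0.6  2.9  5.   7.3  9.4 11.6 11.7 13.8 21.  23.2
 27.7 29.9] ymin/max -66.03382572180423 -41.55291353336374
```

```bash
python3 -m handwheel '[[[0,0,0.1,0.0015,-0.0006,0,0],[0,0,0,0,0,0,0]]]'|sed -n '2p;4p'; python3 -m handwheel '[[[0,0,0.1,0.0015,-0.0006,0,0],[0,0,0,0,0,0,0]]]'|sed -n '2p;4p'
python3 - <<'E'
from h import *
for n in("top","side"):cv2.imwrite(f"pics/{n[0]}4.png",cams.capture(n)[:,:,::-1])
E
python3 g.py side pics/s4.png top pics/t4.png
```

```text
tcp_pos: [0.5803, 0.1839, 0.0826]
wrist_force: [-4.1, 0.9, -2.0]
tcp_pos: [0.5818, 0.1842, 0.0826]
wrist_force: [-5.1, 1.2, -1.9]
pics/s4.png 17
x [-10.5  -8.5  -8.3  -6.2  -3.9   0.6   2.9   5.    7.1   7.3   9.3   9.4
  11.5  11.6  23.2  27.8  29.9] ymin/max -68.26584940497358 -40.42232858561765
pics/t4.png 2
x [-8.9 -6. ] ymin/max -31.2885243816464 -31.010697906568932
```

```bash
cat > k.py <<'E'
import sys;from h import *
np.set_printoptions(precision=2,suppress=True)
def mt(a,b,x,y,w,h):
    A=cv2.resize(a[y:y+h,x:x+w],None,fx=8,fy=8,interpolation=cv2.INTER_CUBIC);B=cv2.resize(b[y-8:y+h+8,x-8:x+w+8],None,fx=8,fy=8,interpolation=cv2.INTER_CUBIC)
    r_=cv2.matchTemplate(B,A,cv2.TM_CCOEFF_NORMED);_,m,_,l=cv2.minMaxLoc(r_);return np.array(l)/8-8,m
def mm(p,d,z): return (plane("side",np.add(p,d),z)-plane("side",p,z))[:2]*1e3
b=cv2.imread("pics/b2.png")
for f in sys.argv[1:]:
    c=cv2.imread(f)
    for nm,(x,y,w,h),z in(("tip",(301,180,11,10),.155),("roller",(294,210,22,20),.06),("plate",(283,222,14,16),.01)):
        d,m=mt(b,c,x,y,w,h);print(f,nm,d,round(m,2),"mm",mm((x+w/2,y+h/2),d,z))
E
python3 k.py pics/b3.png pics/s4.png
```

```text
pics/b3.png tip [-0.5   0.12] 0.92 mm [-1.36  0.16]
pics/b3.png roller [-0.12  0.25] 0.99 mm [-0.85 -0.71]
pics/b3.png plate [0.12 0.12] 0.99 mm [ 0.   -0.62]
pics/s4.png tip [-1.    0.25] 0.85 mm [-2.72  0.33]
pics/s4.png roller [-0.38  0.25] 0.99 mm [-1.39 -0.38]
pics/s4.png plate [0. 0.] 0.99 mm [0. 0.]
```

The clip's gold pixels now reach only about 12 mm in pliers x, from about 21 before. The axle moved only 1–3 mm, which suggests the clip is home. I'll go a little further to confirm with a firm force rise.

```bash
python3 -m handwheel '[[[0,0,0.1,0.0015,-0.0006,0,0],[0,0,0,0,0,0,0]]]'|sed -n '2p;4p'; python3 -m handwheel '[[[0,0,0.1,0.0015,-0.0006,0,0],[0,0,0,0,0,0,0]]]'|sed -n '2p;4p'
python3 - <<'E'
from h import *
for n in("top","side"):cv2.imwrite(f"pics/{n[0]}5.png",cams.capture(n)[:,:,::-1])
E
python3 g.py side pics/s5.png; python3 k.py pics/s5.png
```

```text
tcp_pos: [0.5829, 0.1843, 0.0825]
wrist_force: [-6.3, 1.3, -1.1]
tcp_pos: [0.5839, 0.1845, 0.0825]
wrist_force: [-7.6, 3.1, -0.4]
pics/s5.png 15
x [-10.5  -8.5  -8.3  -6.2  -3.9   0.6   2.9   5.    7.1   7.3   9.3   9.4
  29.8  29.9  30. ] ymin/max -69.38185754780991 -44.352029890346465
pics/s5.png tip [-1.12  0.38] 0.84 mm [-3.29  0.02]
pics/s5.png roller [-0.38  0.25] 0.99 mm [-1.39 -0.38]
pics/s5.png plate [0. 0.] 0.99 mm [0. 0.]
```

```bash
python3 -m handwheel '[[[0,0,0.1,0.0015,-0.0006,0,0],[0,0,0,0,0,0,0]]]'|sed -n '2p;4p'; python3 -m handwheel '[[[0,0,0.1,0.0015,-0.0006,0,0],[0,0,0,0,0,0,0]]]'|sed -n '2p;4p'
```

```text
tcp_pos: [0.5848, 0.1847, 0.0825]
wrist_force: [-10.4, 2.9, 0.6]
tcp_pos: [0.5858, 0.1849, 0.0825]
wrist_force: [-11.8, 2.7, 2.9]
```

```bash
python3 -m handwheel '[[[0,0,0.1,0.0015,-0.0006,0,0],[0,0,0,0,0,0,0]]]'|sed -n '2p;4p'; python3 -m handwheel '[[[0,0,0,0.0015,-0.0006,0,0],[0,0,0,0,0,0,0]]]'|sed -n '2p;4p'
```

```text
tcp_pos: [0.5866, 0.185, 0.0825]
wrist_force: [-12.3, 3.5, 3.1]
tcp_pos: [0.5874, 0.185, 0.0825]
wrist_force: [-15.1, 3.9, 4.8]
```

```bash
python3 -m handwheel '[[[0,0,0.1,0.0015,-0.0006,0,0],[0,0,0,0,0,0,0]]]'|sed -n '2p;4p'; python3 -m handwheel '[[[0,0,0,0.0015,-0.0006,0,0],[0,0,0,0,0,0,0]]]'|sed -n '2p;4p'
python3 - <<'E'
from h import *
for n in("top","side"):cv2.imwrite(f"pics/{n[0]}6.png",cams.capture(n)[:,:,::-1])
E
python3 g.py side pics/s6.png; python3 k.py pics/s6.png
```

```text
tcp_pos: [0.5883, 0.1852, 0.0824]
wrist_force: [-16.7, 4.9, 6.1]
tcp_pos: [0.589, 0.1852, 0.0824]
wrist_force: [-19.7, 3.7, 6.9]
pics/s6.png 12
x [-10.5  -8.5  -8.3  -6.2   0.6   2.9   5.    7.1  23.2  29.9  29.9  30. ] ymin/max -66.03382572180423 -48.25631170492058
pics/s6.png tip [-1.25  0.25] 0.82 mm [-3.24  0.65]
pics/s6.png roller [-0.38  0.25] 0.99 mm [-1.39 -0.38]
pics/s6.png plate [0. 0.] 0.99 mm [0. 0.]
```

The axle now rests on the fixed jaw. At about 0.65 rad the force has risen firmly to 20 N, as expected for a home clip being clamped. I'll let the handle spring open slowly, then check the clip.

```bash
python3 -m handwheel '[[[0,0,-0.2,-0.003,0.0012,0,0],[0,0,-0.3,-0.0045,0.0018,0,0],[0,0,-0.477,-0.0071,0.0028,0,0],[0,0,-0.477,-0.0071,0.0028,0,0],[0,0,-0.477,-0.0071,0.0028,0,0],[0,0,-0.477,-0.0071,0.0028,0,0],[0,0,-0.477,-0.0071,0.0028,0,0],[0,0,-0.477,-0.0071,0.0028,0,0],[0,0,-0.477,-0.0071,0.0028,0,0],[0,0,-0.477,-0.0071,0.0028,0,0],[0,0,-0.477,-0.0071,0.0028,0,0],[0,0,-0.477,-0.0071,0.0028,0,0]]]'|sed -n '2p;4p';python3 -m handwheel '[[[0,0,-0.477,-0.0071,0.0028,0,0],[0,0,-0.477,-0.0071,0.0028,0,0],[0,0,-0.477,-0.0071,0.0028,0,0],[0,0,0,-0.01,0,0,0],[0,0,0,-0.015,0,0,0],[0,0,0,0,0,0,0],[0,0,0,0,0,0,0]]]'|sed -n '2p;4p'
python3 - <<'E'
from h import *
for n in("top","side"):cv2.imwrite(f"pics/{n[0]}7.png",cams.capture(n)[:,:,::-1])
E
python3 g.py side pics/s7.png side pics/b2.png top pics/t7.png; python3 k.py pics/s7.png
python3 - <<'E'
from h import *
# gold pixels around the clip, raw, before/after
for f in("b2","s7"):
    c=cv2.imread(f"pics/{f}.png").astype(int);g=(c[...,2]-c[...,0])[188:210,296:322];print(f);print("\n".join(" ".join(f"{max(x,0):3d}" for x in r_) for r_ in g))
E
```

```text
tcp_pos: [0.517, 0.1585, 0.0835]
wrist_force: [-1.5, -1.2, -1.0]
tcp_pos: [0.4764, 0.1352, 0.0836]
wrist_force: [0.4, -0.0, -0.0]
pics/s7.png 11
x [-8.3 -6.2 -6.  -3.9  2.9  7.3  9.4 11.6 21.1 25.5 29.9] ymin/max -69.83110026818055 -45.47894196798924
pics/b2.png 19
x [ 2.7  2.9  5.   5.1  9.5 11.8 16.3 18.2 18.2 18.3 18.4 20.5 20.6 20.7
 22.8 25.4 27.6 27.8 30. ] ymin/max -68.26584940497358 -33.623670994417836
pics/t7.png 1
x [-9.7] ymin/max -54.60094146733218 -54.60094146733218
pics/s7.png tip [0.12 0.12] 0.99 mm [-0.05 -0.63]
pics/s7.png roller [0.12 0.25] 1.0 mm [-0.31 -1.04]
pics/s7.png plate [0.12 0.12] 0.99 mm [ 0.   -0.62]
b2
  5   7   6   5   3   0   0   0   4   6   5   4   4   0   0   0   0   0   0  45  76  77  84  89  91  91
  7   7   8   8   6   2   0   2   4   5   5   4   4   3   0   0   0   0  34  74 102  85  81  85  87  90
  6   6   7   7   5   3   1   4   4   6   3   4   4   2   2   3   1   1   6  11  31  37  52  68  77  84
  4   5   5   5   4   2   3   5   3   6   5   5   4   2   3   4   3   3   0   1   3   6  16  33  38  55
  4   6   4   5   4   2   2   5   5   6   5
[... 3419 characters left out ...]
  14  64 103 108  81  85 106  90  26  16  49 117 155 115  90  87  91  92  91
 22   6   6   6   1   2   4  23  83  98 100  90  81  59  26   8   9  17  69 111 103  88  86  88  90  91
 18   7   6   5   1   2   2   8  27  33  34  31  20  12   6   5   9  10  36  73  90  85  84  86  88  90
 17   7   6   5   3   2   2   4   7   9   9   9   6   4   5   6   8   9  14  41  78  84  83  85  85  86
 18   9   9   6   4   3   3   4   5   4   5   4   4   5   5   8   9  11  11  49  80  86  84  84  84  83
 20   8   9   8   6   6   7   6   6   4   6   6   4   5   6   9   9  10  12  57  83  89  87  85  84  83
 19   9   8   8   8   8   8   7   7   7   6   6   8   8   9   9   9  10  12  64  88  89  88  85  83  84
```

The idler is back at its old pose (shift under 1 mm) and the handle has opened. The clip's front arm has moved about (-3,+1.3) px. I'll compare that with the shift expected for 8 mm.

```bash
python3 - <<'E'
from h import *
p=np.array([.5985,-.0115,.1])
for d in(4,8): print(d,proj("side",p+np.array([-.996,.087,0])*d/1e3)-proj("side",p))
a,b=[cv2.imread(f"pics/{f}.png").astype(int) for f in("b2","s7")]
# lower arm centroid
for c in(a,b):
    g=(c[...,2]-c[...,0]).clip(0)[201:206,302:309].astype(float);g[g<25]=0
    ys,xs=np.mgrid[201:206,302:309];print((g*xs).sum()/g.sum(),(g*ys).sum()/g.sum())
t=cv2.imread("pics/a2.png").astype(int),cv2.imread("pics/t7.png").astype(int)
q=proj("top",p);print("groove top px",q,"8mm",proj("top",p+np.array([-.00797,.0007,0]))-q)
u,v=int(q[0])-8,int(q[1])-9
for c in t:
    g=(c[...,2]-c[...,0])[v:v+16,u:u+16];print("\n".join(" ".join(f"{max(x,0):3d}" for x in r_) for r_ in g),"\n")
E
```

```text
4 [-1.38493217  0.39793533]
8 [-2.77343371  0.79689625]
307.35963302752293 202.48073394495412
306.0094909404659 203.48403796376186
groove top px [286.05740973 184.77496095] 8mm [-0.25451457  2.67110923]
 10  48  51  56  61  59  59  59  58  58  59  59  59  59  59  59
 33  63  60  60  58  58  58  59  59  60  59  58  60  60  61  59
 58  59  59  58  58  58  60  69  57  65  69  62  59  58  58  58
 64  61  57  57  58  66  77  53  20  23  33  69  67  57  58  56
 37  38  36  45  58  83  68  14   0   0   2  30  88  65  57  58
  3   5   2  15  66  76  15   0   0   0   0   5  74  74  20  36
  0   0   0   6  77  38   0   0   0   1   0   0  28  85  23   0
  6   0   0   8  90  38   0   0   1   1   0   0   8  83  41   0
  2   0   0   9  96  64   0   0   0   1   0   9  50  77  26   0
  0   0   0   5  75  65   0   0   1   1   0  12  63  83  13   0
  0   0   0   0  33  60   0   0   0   1   1  11  61  62   5   0
  0   0   0   0   4  25   0   1   2   3   1   7  48  17   0   0
  0   0   0   0   0   0   2   1   2   2   1   1  12   0   0   0
  0   0   0   0   0   0   3   1   1   2   1   1   0   0   0   1
 
[... 452 characters left out ...]
   3   5   3   5   5   0   0   1   0   0   0   0  11  28  46
  1   0   0   0   0  12  29   0   0   1   0   1   3   0   3   2
  9   2   0   0  17  60  54   0   1   2   0   4  34  27   0   0
  5   0   0   4  45  82  17   0   2   0   1   2  44  79  17   0
  1   0   0   5  63  39   0   0   1   2   1   1  13  74  39   0
  0   0   0   6  74  40   0   0   1   0   2   0   3  67  48   0
  0   0   0   2  71  78  19   0   1   1   2   5  43  84  37   0
  0   0   0   1  65  90  17   0   0   0   0  15  88  89  13   0
  0   0   0   0  36  58   0   1   1   2   1  31  99  61   4   0
  0   0   0   0   0   5   0   0   0   0   1  18  52  15   0   1
  0   0   0   0   0   0   0   0   0   0   0   0   0   0   0   0
```

The clip shifted about 2.8 px in the top view, and 8 mm would be 2.7 px, so it is fully home. I'll move clear and hand in.

```bash
python3 -m handwheel '[[[0,0,0,-0.01,0,-0.02,0],[0,0,0,0,0,-0.04,0],[0,0,0,0,0,-0.04,0],[0,0,0,0,0,-0.02,0],[0,0,0,0,0,0,0],[0,0,0,0,0,0,0]]]'|sed -n '1,2p;4p'; python3 -c "
from station import r
print(r.finish_job())"
```

```text
time_s: 27.3
tcp_pos: [0.4659, 0.1308, 0.2025]
wrist_force: [-0.1, 0.2, -0.4]
the job is handed in; nothing more can be done
None
```

Job handed in at 27.3 s: the images show the clip about 8 mm further onto the axle (fully home), the handle sprung open and the idler upright between the jaws, though I saw no distinct snap in the force readings while pushing.

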